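Find the rocking corner of a mounting plate and press its shim flat

TASK

One corner of the grey mounting plate on the levelling stand rocks. Press firmly down on the plate's corners with your fingertips until you find the one that dips, then press the raised shim tab beside that corner down fully flat. Leave the other three tabs raised, do not lift or shift the plate, and do not disturb the loose parts lying around it.

Things in the scene. Friction and masses are not known exactly. Their poses are not given: they have to be found in the camera images.
- plate: grey plate, 184 (x) x 230 (y) x 8 mm, about 1.2 kg, loose on the four feet of a fixed aluminium stand (200 x 270 x 12 mm), its top 53 mm above the table; origin at the centre of its underside, x roughly away from the robot, y left, z up. Rail devices and ducts cover its middle (within 55 mm of the centre in x and y, up to 48 mm above the origin); corners bare
- corner_near_left (a point): where to press the near left corner (seen from the robot): on the plate's top face, right above a foot, 27 mm in from the plate's x edge, 25 mm from its y edge. Over three of the feet, all alike to the eye, the plate is solid; at one corner, which varies, it dips from a push of about 5 N, meets a stop 5 mm down at about 8 N and springs back level when let go
- corner_near_right (a point): where to press the near right corner (seen from the robot): on the plate's top face, right above a foot, 27 mm in from the plate's x edge, 25 mm from its y edge. Over three of the feet, all alike to the eye, the plate is solid; at one corner, which varies, it dips from a push of about 5 N, meets a stop 5 mm down at about 8 N and springs back level when let go
- corner_far_left (a point): where to press the far left corner (seen from the robot): on the plate's top face, right above a foot, 27 mm in from the plate's x edge, 25 mm from its y edge. Over three of the feet, all alike to the eye, the plate is solid; at one corner, which varies, it dips from a push of about 5 N, meets a stop 5 mm down at about 8 N and springs back level when let go
- corner_far_right (a point): where to press the far right corner (seen from the robot): on the plate's top face, right above a foot, 27 mm in from the plate's x edge, 25 mm from its y edge. Over three of the feet, all alike to the eye, the plate is solid; at one corner, which varies, it dips from a push of about 5 N, meets a stop 5 mm down at about 8 N and springs back level when let go
- tab_near_left (a point): pressing point on the top face of the steel tab of the near left shim lever, outboard (in y) of the plate beside that corner; tab 26 mm wide (x), 47 mm long (y), 4 mm thick. Raised, this point is about 55 mm above the table, flat about 42 mm; nothing is below the tab
- tab_near_right (a point): pressing point on the top face of the steel tab of the near right shim lever, outboard (in y) of the plate beside that corner; tab 26 mm wide (x), 47 mm long (y), 4 mm thick. Raised, this point is about 55 mm above the table, flat about 42 mm; nothing is below the tab
- tab_far_left (a point): pressing point on the top face of the steel tab of the far left shim lever, outboard (in y) of the plate beside that corner; tab 26 mm wide (x), 47 mm long (y), 4 mm thick. Raised, this point is about 55 mm above the table, flat about 42 mm; nothing is below the tab
- tab_far_right (a point): pressing point on the top face of the steel tab of the far right shim lever, outboard (in y) of the plate beside that corner; tab 26 mm wide (x), 47 mm long (y), 4 mm thick. Raised, this point is about 55 mm above the table, flat about 42 mm; nothing is below the tab
- shim_near_left (a joint): near left shim lever, hinged about an axis along the plate's x, 33 mm inboard of its tab point, rad: 0 to 0.05 at the start, tab sloping up and outwards; 0.35 = fully flat (level, at its stop). Stiff: it moves at a push of about 6 N on the tab and stays where it is left. Flat, its nose comes up under the plate and carries the corner
- shim_near_right (a joint): near right shim lever, hinged about an axis along the plate's x, 33 mm inboard of its tab point, rad: 0 to 0.05 at the start, tab sloping up and outwards; 0.35 = fully flat (level, at its stop). Stiff: it moves at a push of about 6 N on the tab and stays where it is left. Flat, its nose comes up under the plate and carries the corner
- shim_far_left (a joint): far left shim lever, hinged about an axis along the plate's x, 33 mm inboard of its tab point, rad: 0 to 0.05 at the start, tab sloping up and outwards; 0.35 = fully flat (level, at its stop). Stiff: it moves at a push of about 6 N on the tab and stays where it is left. Flat, its nose comes up under the plate and carries the corner
- shim_far_right (a joint): far right shim lever, hinged about an axis along the plate's x, 33 mm inboard of its tab point, rad: 0 to 0.05 at the start, tab sloping up and outwards; 0.35 = fully flat (level, at its stop). Stiff: it moves at a push of about 6 N on the tab and stays where it is left. Flat, its nose comes up under the plate and carries the corner
- peg_near_left (a joint): near left witness peg, 7 mm round white peg upright under the extreme near left corner of the plate, m: 0 = up, just below the plate (0.8 mm). A corner that dips pushes it down (about 0.005) and it stays down, showing that this corner has been found rocking
- peg_near_right (a joint): near right witness peg, 7 mm round white peg upright under the extreme near right corner of the plate, m: 0 = up, just below the plate (0.8 mm). A corner that dips pushes it down (about 0.005) and it stays down, showing that this corner has been found rocking
- peg_far_left (a joint): far left witness peg, 7 mm round white peg upright under the extreme far left corner of the plate, m: 0 = up, just below the plate (0.8 mm). A corner that dips pushes it down (about 0.005) and it stays down, showing that this corner has been found rocking
- peg_far_right (a joint): far right witness peg, 7 mm round white peg upright under the extreme far right corner of the plate, m: 0 = up, just below the plate (0.8 mm). A corner that dips pushes it down (about 0.005) and it stays down, showing that this corner has been found rocking
- relay: loose clear-sided plug-in relay, 22 x 24 x 30 mm, standing on the near middle edge of the plate; origin at the centre of its underside; not part of the work
- terminal: loose grey terminal block, 20 x 36 x 30 mm, on the table between the two left tabs; origin at the centre of its underside; not part of the work
- fuse_holder: loose white fuse holder, 22 x 34 x 28 mm, on the table between the two right tabs; origin at the centre of its underside; not part of the work
- screwdriver: loose screwdriver lying on the table to the right of the stand; origin under its middle; not part of the work
- contactor: loose spare contactor, 70 x 45 x 60 mm, on the table to the left of the stand; origin at the centre of its underside; not part of the work
- button_box: loose push-button box, 75 x 75 x 60 mm, beyond the stand to the left; origin at the centre of its underside; not part of the work
- jar: loose small closed jar, 52 mm across, 60 mm tall, beyond the stand to the right; origin at the centre of its underside; not part of the work

How it is judged:
By the outcome, as a careful person would: the job done as asked, in the order asked, and still so for the second after the job is handed in, with the robot touching nothing.
It also fails if it takes over 61 s, if anything falls off the work surface, if the arm or the gripper's body presses on something with over 40 N, if the wrist force passes 120 N, or if a joint passes its speed limit or range.

ROBOT

A 7-joint arm with a two-finger parallel gripper is mounted at the origin on the work surface. World frame = base frame: x ahead of the robot, y to its left, z up, the work surface at z = 0. Lengths are in m, angles in rad, forces in N, time in s.
With the tool pointing down it reaches from about 0.425 to 0.925 m from the base axis. Payload 6.8 kg.
Tool frame: the origin (TCP) lies at the very end of the fingers, on their centre line; the grasp point (between the pads) lies 19 mm behind it (r.grip_depth is the distance from the TCP to the grasp point, in m); z points along the fingers, y is the direction in which the jaws open and shut (so a half turn about z gives the same grasp; the last joint's range is limited). The gripper opens to 85 mm and grips with 20 to 120 N. Pads are 22 mm wide; open, the fingers measure 114 mm over their backs; the gripper's body (76 mm by 85 mm) begins 54 mm behind the grasp point. The pads swing forward as they close: fully open they stand 13 mm farther back than shut.
Start: joints at [-1.42, 0.477, 0.022, 1.555, -0.011, 1.109, -0.083], TCP at [0.173, 0.653, 0.231] pointing down, gripper open.
Joint ranges: [-2.96, 2.96], [-0.34, 2.1], [-1.41, 1.46], [0.24, 2.44], [-1.37, 4.51], [0.17, 1.92], [-2.96, 2.96]. Speed limits (rad/s): [2.39, 2.39, 3.14, 3.14, 3.14, 3.14, 3.14].

INTERFACE

Orientations are given as a rotation vector (axis times angle).
In Python, from bench import r, grab_frame gives the robot as it stands. The module is installed in compiled form; this text tells all that it offers.
- The arm moves only by the tool play_rows, never from a script. Its argument "increments" is a list of rows, each a list of 7 numbers: the shift along the tool's x, y, z in mm, then the turn, a rotation vector about the tool's x, y, z in rad, then the closure in counts, from 0 (fully open) to 255 (shut). In form: [[tx, ty, tz, rx, ry, rz, claw], ...]. A call has 1 to 5 rows; each row shifts and turns the pose as measured when the row begins, along the tool's axes as they then stand; what a row does not reach is not made up. A row lasts 1/10 s, in which the tool goes at most 50 mm and 8.59 degrees, less where a joint would pass 70% of its speed; a pose out of reach is approached as far as the arm can. A call is refused whole if a number of a shift passes 50 or a number of a turn 0.15, either way. A call with a gripper value outside its range is refused whole. The fingers move at their own pace and stop on an object; "force" is the grip in N (left out, the last holds). Time passes only in rows, so rows that do not move let the fingers close. It gives the time, the measured TCP pose, the force and the opening at its end, in the units of the state.
- r.get_obs(): the state, without advancing time (a new reading comes with each control period).
- grab_frame(name): name is "scene" or "side" or "wrist"; returns a dict with "color" (480x640x3 uint8, blue, green, red), "depth" (480x640 float32, m along the optical axis (not along the pixel's ray), 0 where there is no reading), "K" (3x3 intrinsics, pixels), "T" (4x4, takes a point from camera to world coordinates). Camera axes: x right, y up, looking along -z (the intrinsics and any distortion apply to the point x, -y, -z); pixel columns grow to the right and rows downward; lengths in m; the calibration is good to about 2 mm. A picture is of the moment at which its call begins.
- r.hand_in(): hands the job in, once; it reports no verdict.
The state is a dict: "clock": time; "joints": joint angles; "qvel": joint speeds; "tau": joint torques, N m; "tcp_pos": TCP position; "orientation": TCP orientation; "contact_force": force on the tool from outside, world axes, zero at the start; "moment": the same for the moment, N m; "grip_width": finger opening in m.
Only numpy, scipy, OpenCV 4.12 (cv2) and the standard library are available. Lean on these libraries where they do the work, as an engineer would, in place of code of your own. Each camera call takes 0.05 s, during which the arm holds its last target.

## Working session

There is one attempt and no reset: what is moved stays moved. The work goes in short steps, Python scripts to look and compute and a tool call to move; the robot and the scene stay as the last step left them, time stands still between calls to the robot, and variables do not carry over. Pictures are saved under pics/ and viewed, and the job is handed in when it is done.

Besides the shell and the picture viewer there is one more tool, called after "Request:" as a command line: name --pt "numbers of a row" for each row, then --argument value for the rest. play_rows: Moves the arm, as the interface text tells. Its arguments: {"type":"object","properties":{"increments":{"type":"array","items":{"type":"array","items":{"type":"number"}}},"force":{"type":"number"}},"required":["increments"]}

```bash
mkdir -p pics
python3 - <<'E'
from bench import r, grab_frame
import cv2,numpy as np
print(r.get_obs())
for n in ["scene","side"]:
    f=grab_frame(n); cv2.imwrite(f"pics/{n}0.png",f["color"]); np.savez(f"pics/{n}0.npz",**{k:f[k] for k in("color","depth","K","T")})
    print(n,f["K"],f["T"])
E
```

```text
{'clock': 0.0, 'joints': array([-1.42013287,  0.47783159,  0.02235432,  1.55644148, -0.01146884,
        1.10926072, -0.08310819]), 'qvel': array([ 9.79618505e-04,  1.30222241e-03, -8.74057820e-04, -3.71324541e-04,
        1.71827839e-03, -6.63226363e-05,  5.59328532e-04]), 'tau': array([ 3.40745892e-04, -5.96439064e+01,  1.60770714e+00, -2.81213075e+01,
        1.23617897e-02,  9.09469934e-03,  3.80202067e-06]), 'tcp_pos': array([0.17260613, 0.65196295, 0.23030909]), 'orientation': array([-4.05300649e-01, -3.11527263e+00,  2.84570883e-03]), 'contact_force': array([-0.39381279, -0.89075145, -0.16888527]), 'moment': array([ 0.01923289, -0.04127472, -0.02478931]), 'grip_width': 0.08533829759054189}
scene [[603.55229882   0.         317.65497019]
 [  0.         603.55229882 238.334818  ]
 [  0.           0.           1.        ]] [[ 0.80305535 -0.30285222  0.51320818  1.14124598]
 [ 0.59565293  0.43297826 -0.67655555 -0.67708104]
 [-0.01731164  0.84900551  0.52810032  0.61197923]
 [ 0.          0.          0.          1.        ]]
side [[444.11773103   0.         316.74688298]
 [  0.         444.11773103 250.92156109]
 [  0.           0.           1.        ]] [[-0.7809137   0.33048829 -0.53004838  0.15953197]
 [-0.62462593 -0.4076882   0.66605764  0.58105706]
 [ 0.00402978  0.8512155   0.52480086  0.50944186]
 [ 0.          0.          0.          1.        ]]
```

View pics/scene0.png

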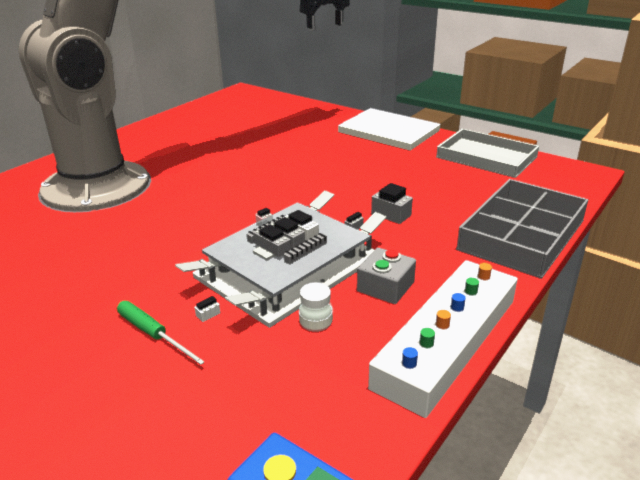

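View pics/side0.png

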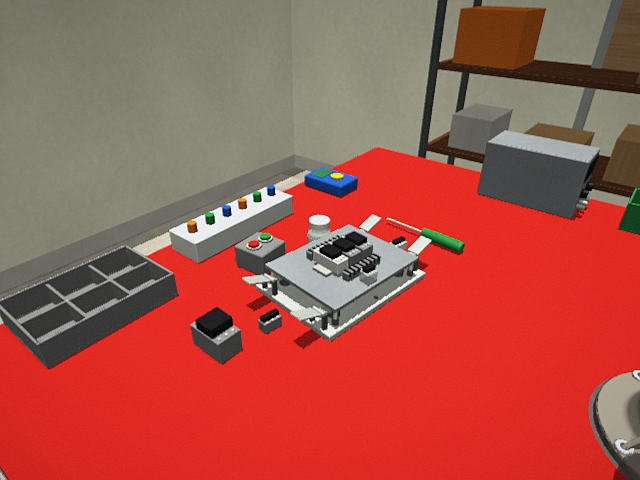

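```bash
cat > h.py <<'E'
import numpy as np,cv2
def cloud(f):
    d=f["depth"];K=f["K"];T=f["T"]
    v,u=np.mgrid[0:480,0:640]
    x=(u-K[0,2])/K[0,0]*d; y=(v-K[1,2])/K[1,1]*d
    p=np.stack([x,-y,-d,np.ones_like(d)],-1)@T.T
    return p[...,:3]
def cast(f,u,v,z):
    K=f["K"];T=f["T"]
    dr=T[:3,:3]@np.array([(u-K[0,2])/K[0,0],-(v-K[1,2])/K[1,1],-1.])
    o=T[:3,3]; return o+dr*(z-o[2])/dr[2]
def proj(f,p):
    q=np.linalg.inv(f["T"])@np.append(p,1); K=f["K"]
    return K[0,0]*q[0]/-q[2]+K[0,2], K[1,1]*-q[1]/-q[2]+K[1,2]
E
python3 - <<'E'
from h import *
for n in ["scene","side"]:
    f=np.load(f"pics/{n}0.npz"); P=cloud(f); c=f["color"]
    hsv=cv2.cvtColor(c,cv2.COLOR_BGR2HSV)
    m=(abs(P[...,2]-.053)<.004)&(hsv[...,1]<60)&(f["depth"]>0)&(P[...,0]>.3)&(P[...,0]<1)&(abs(P[...,1])<.45)
    m=cv2.morphologyEx(m.astype(np.uint8),cv2.MORPH_OPEN,np.ones((3,3)))
    k,l,s,_=cv2.connectedComponentsWithStats(m); i=1+np.argmax(s[1:,4]); q=P[l==i]
    rect=cv2.minAreaRect((q[:,:2]*1000).astype(np.float32)); print(n,s[i],rect,cv2.boxPoints(rect).round(1).tolist(),np.median(q[:,2]))
    o=c.copy(); o[l==i]=(0,255,255)
    x,y,w,h=(160,170,270,170) if n=="scene" else (170,190,300,190)
    cv2.imwrite(f"pics/{n}_m.png",cv2.resize(np.hstack([c[y:y+h,x:x+w]]),None,fx=2.6,fy=2.6,interpolation=2)); 
    cv2.imwrite(f"pics/{n}_o.png",cv2.resize(o[y:y+h,x:x+w],None,fx=2,fy=2))
E
```

```text
scene [ 370  261  144  130 6088] ((880.1533203125, -20.503692626953125), (89.47044372558594, 300.13897705078125), 0.05043972283601761) [[835.2999877929688, 129.5], [835.5999755859375, -170.60000610351562], [925.0, -170.5], [924.7999877929688, 129.60000610351562]] 0.050676948747058526
side [ 265  225  153   86 4285] ((561.4425048828125, -1.9158248901367188), (232.6334991455078, 187.0368194580078), 82.3911361694336) [[453.29998779296875, -104.80000305175781], [638.7000122070312, -129.60000610351562], [669.5, 101.0], [484.1000061035156, 125.80000305175781]] 0.054027400755672084
```

View pics/scene_m.png

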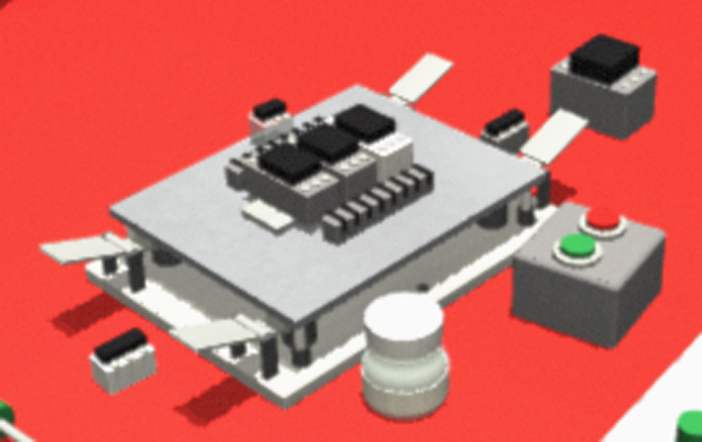

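View pics/side_m.png

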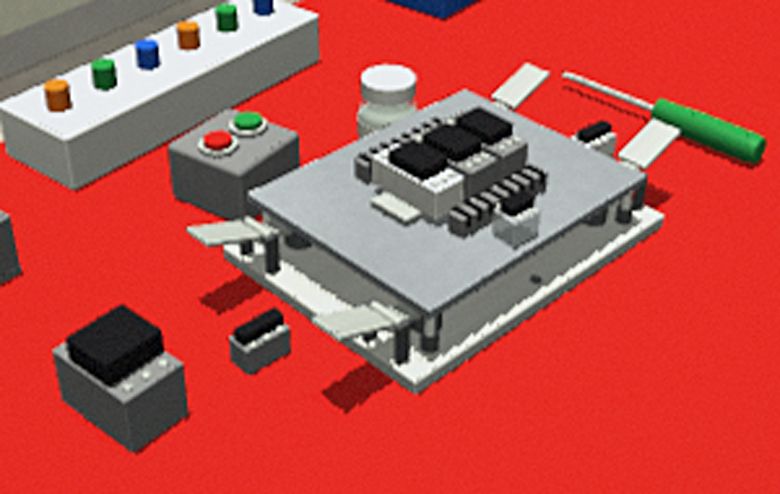

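View pics/scene_o.png

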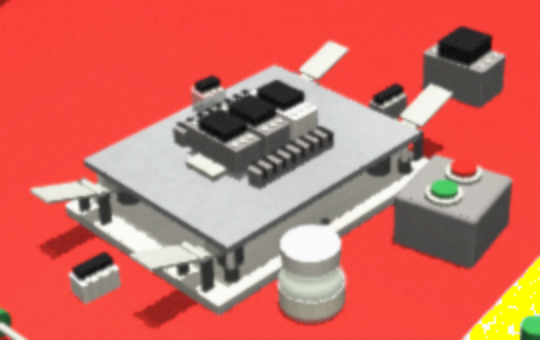

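Run:
```python
from h import *
S={"scene":((160,170,2.6),[(110,210),(358,85),(550,175),(290,318)],{"NR":[(40,247),(62,264),(128,258),(142,245)][:4],"FR":[(170,331),(208,350),(262,342)],"NL":[(430,53),(453,63),(413,103)],"FL":[(560,108),(588,122),(550,163)]}),
"side":((170,190,2.6),[(250,190),(465,92),(645,185),(430,303)],{"FL":[(188,230),(215,244)],"NL":[(313,320),(353,338)],"FR":[(522,62),(550,74)],"NR":[(655,116),(682,128)]})}
for n,(o,c,t) in S.items():
    f=np.load(f"pics/{n}0.npz");P=cloud(f)
    print(n,[ (cast(f,u/o[2]+o[0],v/o[2]+o[1],.053)[:2]*1000).round(1).tolist() for u,v in c])
    for k,l in t.items():
        print(k,[(cast(f,u/o[2]+o[0],v/o[2]+o[1],.061)[:2]*1000).round(1).tolist() for u,v in l[:2]])
    # tab points by cloud: white, local plate frame
    hsv=cv2.cvtColor(f["color"],cv2.COLOR_BGR2HSV)
    a=np.radians(-7.6);R=np.array([[np.cos(a),-np.sin(a)],[np.sin(a),np.cos(a)]])
    L=(P[...,:2]-[.5614,-.0019])@R
    for k,sx,sy in(("NL",-1,1),("NR",-1,-1),("FL",1,1),("FR",1,-1)):
        m=(hsv[...,1]<70)&(P[...,2]>.043)&(P[...,2]<.075)&(L[...,1]*sy>.122)&(L[...,1]*sy<.185)&(L[...,0]*sx>.035)&(L[...,0]*sx<.1)
        q=np.c_[L[m],P[m][:,2]]*1000
        print(k,len(q),q.mean(0).round(1) if len(q) else'',np.percentile(q,[3,97],axis=0).round(1).tolist() if len(q) else'')
```

```text
scene [[460.5, -106.2], [488.3, 122.0], [673.5, 96.0], [633.5, -127.7]]
NR [[465.1, -169.8], [490.3, -174.6]]
FR [[592.1, -185.2], [622.2, -185.5]]
NL [[511.2, 182.0], [535.1, 178.6]]
FL [[637.5, 165.8], [664.3, 160.0]]
NL 227 [-63.6 152.2  52.1] [[-76.7, 129.4, 43.9], [-51.7, 174.8, 60.1]]
NR 238 [ -62.1 -153.4   52.1] [[-75.0, -177.9, 43.4], [-50.6, -126.9, 60.9]]
FL 280 [ 65.9 152.5  52.3] [[53.0, 131.3, 43.9], [78.5, 174.6, 60.3]]
FR 306 [  67.7 -154.2   53. ] [[53.5, -178.1, 43.8], [79.5, -127.1, 61.6]]
side [[667.1, 95.3], [632.3, -124.0], [448.7, -90.1], [489.2, 117.4]]
FL [[656.2, 165.3], [630.6, 165.2]]
NL [[528.6, 182.9], [499.3, 180.4]]
FR [[617.3, -186.8], [586.9, -182.8]]
NR [[484.8, -173.6], [459.7, -169.7]]
NL 305 [-66.4 153.   52.5] [[-77.9, 125.2, 43.5], [-52.4, 177.0, 60.8]]
NR 240 [ -65.5 -153.7   53.1] [[-77.5, -176.1, 44.2], [-53.1, -132.9, 60.7]]
FL 214 [ 62.5 152.7  52.8] [[51.7, 124.8, 43.5], [76.4, 177.1, 60.9]]
FR 185 [  63.8 -153.1   53.6] [[52.6, -174.6, 45.0], [76.0, -132.6, 61.9]]
```

```bash
cat >> h.py <<'E'
from scipy.spatial.transform import Rotation as Ro
C=np.array([.562,-.002]);A=np.radians(-7.6)
RL=np.array([[np.cos(A),-np.sin(A)],[np.sin(A),np.cos(A)]])
def st():
    from bench import r
    o=r.get_obs(); L=(np.array(o["tcp_pos"][:2])-C)@RL*1000
    R=Ro.from_rotvec(o["orientation"]).as_matrix()
    G=np.eye(3);G[:2,:2]=RL
    D=G@np.array([[-1,0,0],[0,1,0],[0,0,-1.]]).T
    print("t",o["clock"],"L",L.round(1),"z",(o["tcp_pos"][2]*1000).round(1),"F",o["contact_force"].round(2),"w",round(o["grip_width"],4),"turn err tool",Ro.from_matrix(R.T@D).as_rotvec().round(3))
    return o,R
def to(Lx,Ly,z):
    o,R=st(); w=np.append(C+RL@np.array([Lx,Ly])/1000,z/1000)
    print("tool delta mm",((w-o["tcp_pos"])@R*1000).round(1))
E
python3 -c "
from h import *
to(-65,90,110)"
```

```text
t 0.1 L [-472.4  596.8] z 230.4 F [-0.26 -0.59  0.49] w 0.0848 turn err tool [-0.002  0.    -0.126]
tool delta mm [-467.9 -451.3  121.2]
```

Request:
play_rows --pt "0 0 0 0 0 -0.126 255" --pt "0 0 0 0 0 0 255" --force 30

```text
clock: 0.3
tcp_pos: [0.1724, 0.6513, 0.2293]
orientation: [-0.204, -3.135, 0.006]
contact_force: [-0.5, 0.2, 1.2]
grip_width: 0.0592
```

```bash
python3 -c "
from h import *
to(-65,90,110)"
```

```text
t 0.3 L [-472.6  596.1] z 229.3 F [-0.5   0.19  1.24] w 0.0592 turn err tool [-0.004 -0.     0.003]
tool delta mm [-406.1 -506.8  121.2]
```

Request:
play_rows --pt "-30 -37 0 0 0 0 255" --pt "-30 -37 0 0 0 0 255" --pt "-30 -37 0 0 0 0 255" --pt "-30 -37 0 0 0 0 255" --pt "-30 -37 0 0 0 0 255"

```text
clock: 0.8
tcp_pos: [0.2932, 0.4471, 0.2266]
orientation: [-0.209, -3.129, 0.005]
contact_force: [0.5, 0.1, 0.4]
grip_width: 0.0001
```

```bash
python3 -c "
from h import *
to(-65,90,110)"
```

```text
t 0.8 L [-325.8  409.6] z 226.6 F [0.47 0.11 0.45] w 0.0001 turn err tool [-0.003 -0.005 -0.001]
tool delta mm [-261.5 -319.   116.4]
```

Request:
play_rows --pt "-30 -37 0 0 0 0 255" --pt "-30 -37 0 0 0 0 255" --pt "-30 -37 0 0 0 0 255" --pt "-30 -37 0 0 0 0 255" --pt "-30 -37 0 0 0 0 255"

```text
clock: 1.3
tcp_pos: [0.4192, 0.2333, 0.2266]
orientation: [-0.236, -3.127, 0.002]
contact_force: [0.7, 0.3, 0.2]
grip_width: -0.0
```

Request:
play_rows --pt "-30 -37 10 0 0 0 255" --pt "-30 -37 10 0 0 0 255" --pt "-20 -25 10 0 0 0 255" --pt "0 0 10 0 0 0 255" --pt "0 0 0 0 0 0 255"

```text
clock: 1.8
tcp_pos: [0.4871, 0.1117, 0.1863]
orientation: [-0.281, -3.127, 0.001]
contact_force: [-0.0, 0.8, 0.1]
grip_width: 0.0001
```

```bash
python3 -c "
from h import *
to(-65,90,110)"
```

```text
t 1.8 L [-89.3 102.8] z 186.3 F [-0.03  0.77  0.14] w 0.0001 turn err tool [-0.001 -0.002 -0.046]
tool delta mm [-25.  -11.6  76.2]
```

Request:
play_rows --pt "-12 -6 10 0 0 -0.046 255" --pt "-12 -5 20 0 0 0 255" --pt "0 0 30 0 0 0 255" --pt "0 0 16 0 0 0 255" --pt "0 0 0 0 0 0 255"

```text
clock: 2.3
tcp_pos: [0.5092, 0.1042, 0.1099]
orientation: [-0.206, -3.135, -0.006]
contact_force: [0.1, -0.1, -0.2]
grip_width: 0.0
```

```bash
python3 -c "
from h import *
to(-65,90,65)
from bench import grab_frame
f=grab_frame('wrist'); cv2.imwrite('pics/w1.png',f['color'])
f=grab_frame('side'); cv2.imwrite('pics/s1.png',f['color'])"
```

```text
t 2.3 L [-66.4  98.3] z 109.9 F [ 0.12 -0.14 -0.21] w 0.0 turn err tool [ 0.004 -0.     0.002]
tool delta mm [-1.4 -8.5 44.8]
```

View pics/w1.png

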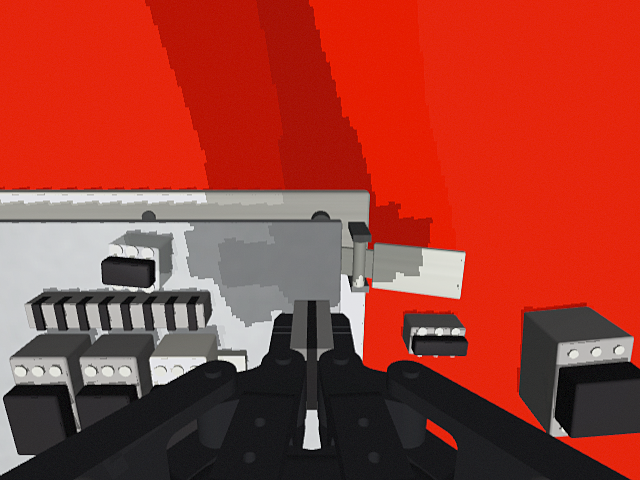

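View pics/s1.png

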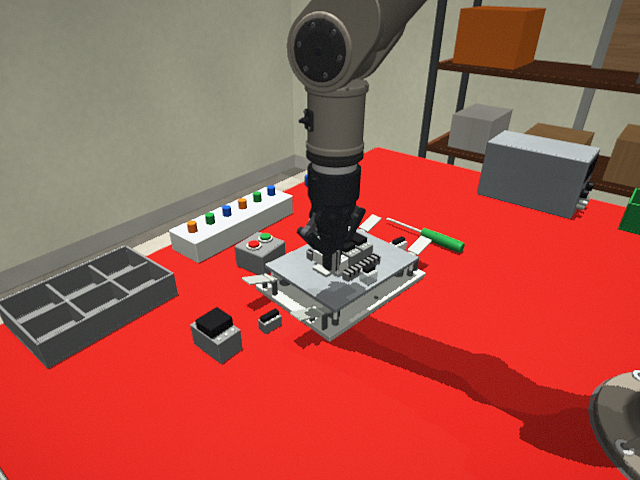

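Request:
play_rows --pt "-1.5 -8.5 15 0 0 0 255" --pt "0 0 15 0 0 0 255" --pt "0 0 12 0 0 0 255" --pt "0 0 4 0 0 0 255" --pt "0 0 0 0 0 0 255"

```text
clock: 2.9
tcp_pos: [0.5147, 0.1002, 0.0702]
orientation: [0.2, 3.124, 0.017]
contact_force: [0.5, 1.1, -0.0]
grip_width: -0.0002
```

```bash
python3 -c "
from h import *
to(-65,90,53)"
```

```text
t 2.9 L [-60.4  95.1] z 70.2 F [ 0.51  1.12 -0.01] w -0.0002 turn err tool [0.011 0.011 0.004]
tool delta mm [ 4.8 -5.3 17.1]
```

Request:
play_rows --pt "5 -5 5 0.01 0.01 0 255" --pt "0 0 5 0 0 0 255" --pt "0 0 2 0 0 0 255"

```text
clock: 3.2
tcp_pos: [0.5098, 0.0963, 0.0589]
orientation: [0.201, 3.133, 0.003]
contact_force: [-0.6, 0.4, 0.7]
grip_width: -0.0
```

```bash
python3 -c "
from h import *
to(-65,90,53)"
```

```text
t 3.2 L [-64.8  90.5] z 58.9 F [-0.55  0.41  0.67] w -0.0 turn err tool [0.002 0.002 0.005]
tool delta mm [ 0.2 -0.5  5.9]
```

Request:
play_rows --pt "0 0 3 0 0 0 255" --pt "0 0 2 0 0 0 255"

```text
clock: 3.4
tcp_pos: [0.5099, 0.0963, 0.0537]
orientation: [0.201, 3.132, 0.003]
contact_force: [0.3, -0.5, -0.0]
grip_width: 0.0001
```

Request:
play_rows --pt "0 0 1.5 0 0 0 255"

```text
clock: 3.5
tcp_pos: [0.51, 0.0963, 0.0529]
orientation: [0.201, 3.133, 0.003]
contact_force: [-8.3, -1.0, 30.1]
grip_width: 0.0001
```

Request:
play_rows --pt "0 0 1.5 0 0 0 255"

```text
clock: 3.6
tcp_pos: [0.51, 0.0963, 0.0529]
orientation: [0.202, 3.133, 0.004]
contact_force: [-9.1, -2.0, 29.9]
grip_width: -0.0
```

Request:
play_rows --pt "0 0 -3 0 0 0 255" --pt "0 0 -30 0 0 0 255" --pt "0 0 -35 0 0 0 255" --pt "0 -20 -10 0 0 0 255" --pt "0 -45 0 0 0 0 255"

```text
clock: 4.1
tcp_pos: [0.5027, 0.0357, 0.1335]
orientation: [0.186, 3.133, 0.008]
contact_force: [1.2, -1.2, 0.0]
grip_width: -0.0002
```

Request:
play_rows --pt "0 -45 0 0 0 0 255" --pt "0 -45 0 0 0 0 255" --pt "0 -20 0 0 0 0 255" --pt "0 0 0 0 0 0 255"

```text
clock: 4.5
tcp_pos: [0.4858, -0.0865, 0.1326]
orientation: [0.2, 3.132, 0.004]
contact_force: [0.4, 0.6, -0.1]
grip_width: 0.0001
```

```bash
python3 -c "
from h import *
to(-65,-90,70)"
```

```text
t 4.5 L [-64.3 -93.8] z 132.6 F [ 0.41  0.59 -0.11] w 0.0001 turn err tool [0.002 0.003 0.005]
tool delta mm [ 0.8  3.7 62.6]
```

Request:
play_rows --pt "1 4 25 0 0 0 255" --pt "0 0 25 0 0 0 255" --pt "0 0 12 0 0 0 255" --pt "0 0 0 0 0 0 255"

```text
clock: 4.9
tcp_pos: [0.485, -0.0828, 0.0683]
orientation: [0.203, 3.131, 0.004]
contact_force: [-0.3, 0.1, -0.2]
grip_width: 0.0003
```

```bash
python3 -c "
from h import *
to(-65,-90,54)"
```

```text
t 4.9 L [-65.7 -90.2] z 68.3 F [-0.3   0.14 -0.17] w 0.0003 turn err tool [0.003 0.004 0.003]
tool delta mm [-0.6  0.2 14.3]
```

Request:
play_rows --pt "-0.5 0 8 0 0 0 255" --pt "0 0 4 0 0 0 255" --pt "0 0 1 0 0 0 255" --pt "0 0 0 0 0 0 255"

```text
clock: 5.3
tcp_pos: [0.4868, -0.0819, 0.0557]
orientation: [0.201, 3.129, 0.005]
contact_force: [-0.0, -0.6, -0.1]
grip_width: 0.0002
```

Request:
play_rows --pt "0 0 1 0 0 0 255"

```text
clock: 5.4
tcp_pos: [0.4873, -0.0819, 0.0551]
orientation: [0.2, 3.128, 0.005]
contact_force: [0.1, 0.3, -0.6]
grip_width: -0.0001
```

Request:
play_rows --pt "0 0 1 0 0 0 255"

```text
clock: 5.5
tcp_pos: [0.4876, -0.0819, 0.0544]
orientation: [0.2, 3.128, 0.005]
contact_force: [0.6, -0.6, -0.0]
grip_width: -0.0004
```

Request:
play_rows --pt "0 0 1 0 0 0 255"

```text
clock: 5.6
tcp_pos: [0.4878, -0.082, 0.0536]
orientation: [0.2, 3.127, 0.005]
contact_force: [0.1, -0.0, 0.5]
grip_width: -0.0001
```

Request:
play_rows --pt "0 0 1.3 0 0 0 255"

```text
clock: 5.7
tcp_pos: [0.4879, -0.082, 0.0529]
orientation: [0.201, 3.127, 0.006]
contact_force: [-5.7, 1.0, 24.8]
grip_width: -0.0001
```

Request:
play_rows --pt "0 0 1.3 0 0 0 255"

```text
clock: 5.8
tcp_pos: [0.488, -0.0819, 0.0529]
orientation: [0.201, 3.127, 0.008]
contact_force: [-7.4, 1.2, 28.4]
grip_width: -0.0001
```

Request:
play_rows --pt "0 0 -3 0 0 0 255" --pt "0 0 -25 0 0 0 255" --pt "-20 0 -20 0 0 0 255" --pt "-40 0 0 0 0 0 255" --pt "-40 0 0 0 0 0 255"

```text
clock: 6.3
tcp_pos: [0.5835, -0.0951, 0.1034]
orientation: [0.203, 3.133, 0.01]
contact_force: [0.6, -0.9, 0.6]
grip_width: 0.0001
```

Request:
play_rows --pt "-25 0 0 0 0 0 255" --pt "0 0 0 0 0 0 255"

```text
clock: 6.5
tcp_pos: [0.6145, -0.0986, 0.1043]
orientation: [0.201, 3.127, 0.009]
contact_force: [-0.5, -0.2, 0.4]
grip_width: 0.0001
```

```bash
python3 -c "
from h import *
to(65,-90,70)"
```

```text
t 6.5 L [ 64.8 -88.8] z 104.3 F [-0.46 -0.19  0.38] w 0.0001 turn err tool [0.006 0.008 0.004]
tool delta mm [ 0.1 -1.4 34.3]
```

Request:
play_rows --pt "0 -1 20 0.006 0.008 0 255" --pt "0 0 15 0 0 0 255" --pt "0 0 10 0 0 0 255" --pt "0 0 2 0 0 0 255" --pt "0 0 0 0 0 0 255"

```text
clock: 7.0
tcp_pos: [0.6121, -0.0996, 0.0545]
orientation: [-0.203, -3.132, -0.001]
contact_force: [0.4, -0.3, 0.4]
grip_width: -0.0004
```

```bash
python3 -c "
from h import *
to(65,-90,54)"
```

```text
t 7.0 L [ 62.6 -90.1] z 54.5 F [ 0.39 -0.28  0.45] w -0.0004 turn err tool [ 0.    -0.003  0.004]
tool delta mm [-2.4  0.1  0.5]
```

Request:
play_rows --pt "-2.4 0 0 0 0 0 255"

```text
clock: 7.1
tcp_pos: [0.6141, -0.0999, 0.0548]
orientation: [-0.203, -3.132, -0.001]
contact_force: [0.6, -0.3, 0.4]
grip_width: 0.0001
```

Request:
play_rows --pt "0 0 1.5 0 0 0 255"

```text
clock: 7.2
tcp_pos: [0.6148, -0.1, 0.054]
orientation: [-0.203, -3.133, -0.001]
contact_force: [0.6, 0.0, 0.4]
grip_width: -0.0001
```

Request:
play_rows --pt "0 0 1.3 0 0 0 255"

```text
clock: 7.3
tcp_pos: [0.615, -0.1001, 0.0531]
orientation: [-0.203, -3.134, -0.001]
contact_force: [-2.5, -0.1, 8.6]
grip_width: 0.0001
```

Request:
play_rows --pt "0 0 1.3 0 0 0 255"

```text
clock: 7.4
tcp_pos: [0.6151, -0.1001, 0.053]
orientation: [-0.203, -3.134, -0.002]
contact_force: [-5.9, 1.4, 15.9]
grip_width: -0.0001
```

Request:
play_rows --pt "0 0 1.3 0 0 0 255" --pt "0 0 -3 0 0 0 255" --pt "0 0 -35 0 0 0 255" --pt "0 0 -40 0 0 0 255" --pt "0 20 -5 0 0 0 255"

```text
clock: 7.9
tcp_pos: [0.6168, -0.084, 0.1389]
orientation: [-0.212, -3.132, 0.0]
contact_force: [0.4, 0.7, 0.4]
grip_width: -0.0003
```

Request:
play_rows --pt "0 45 0 0 0 0 255" --pt "0 45 0 0 0 0 255" --pt "0 45 0 0 0 0 255" --pt "0 20 0 0 0 0 255" --pt "0 0 0 0 0 0 255"

```text
clock: 8.4
tcp_pos: [0.6415, 0.0768, 0.1437]
orientation: [0.212, 3.127, 0.004]
contact_force: [-0.6, -0.2, 0.7]
grip_width: -0.0003
```

```bash
python3 -c "
from h import *
to(65,90,65)"
```

```text
t 8.4 L [68.3 88.7] z 143.7 F [-0.58 -0.16  0.73] w -0.0003 turn err tool [ 0.003  0.007 -0.003]
tool delta mm [ 3.9  1.1 78.7]
```

Request:
play_rows --pt "4 1 25 0.003 0.007 0 255" --pt "0 0 25 0 0 0 255" --pt "0 0 20 0 0 0 255" --pt "0 0 5 0 0 0 255" --pt "0 0 0 0 0 0 255"

```text
clock: 8.9
tcp_pos: [0.6393, 0.0725, 0.0688]
orientation: [0.218, 3.13, -0.003]
contact_force: [0.2, 0.3, 0.1]
grip_width: -0.0002
```

```bash
python3 -c "
from h import *
to(65,90,54)"
```

```text
t 8.9 L [66.7 84. ] z 68.8 F [0.2  0.35 0.15] w -0.0002 turn err tool [-0.002  0.004 -0.006]
tool delta mm [ 1.8  6.  14.8]
```

Request:
play_rows --pt "2 6 6 0 0 0 255" --pt "0 0 5 0 0 0 255" --pt "0 0 3 0 0 0 255" --pt "0 0 0 0 0 0 255"

```text
clock: 9.3
tcp_pos: [0.64, 0.0776, 0.0568]
orientation: [0.221, 3.125, -0.002]
contact_force: [-0.0, -0.0, -0.2]
grip_width: 0.0004
```

```bash
python3 -c "
from h import *
to(65,90,54)"
```

```text
t 9.3 L [66.8 89.2] z 56.8 F [-0.   -0.04 -0.16] w 0.0004 turn err tool [-0.001  0.009 -0.009]
tool delta mm [1.8 0.8 2.8]
```

Request:
play_rows --pt "0 0 1.3 0 0 0 255"

```text
clock: 9.4
tcp_pos: [0.6404, 0.0776, 0.0559]
orientation: [0.221, 3.124, -0.002]
contact_force: [0.6, 0.0, 0.1]
grip_width: 0.0004
```

Request:
play_rows --pt "0 0 1.3 0 0 0 255"

```text
clock: 9.5
tcp_pos: [0.6406, 0.0777, 0.0548]
orientation: [0.221, 3.124, -0.002]
contact_force: [0.9, -0.3, 0.8]
grip_width: -0.0001
```

Request:
play_rows --pt "0 0 1.3 0 0 0 255"

```text
clock: 9.6
tcp_pos: [0.6407, 0.0777, 0.0535]
orientation: [0.221, 3.124, -0.002]
contact_force: [-0.7, -0.0, -0.3]
grip_width: 0.0002
```

Request:
play_rows --pt "0 0 1.3 0 0 0 255" --pt "0 0 1.3 0 0 0 255"

```text
clock: 9.8
tcp_pos: [0.6409, 0.0777, 0.0518]
orientation: [0.221, 3.124, -0.001]
contact_force: [-2.9, 0.0, 7.7]
grip_width: -0.0
```

Request:
play_rows --pt "0 0 1.3 0 0 0 255" --pt "0 0 1.3 0 0 0 255"

```text
clock: 10.0
tcp_pos: [0.641, 0.0778, 0.0505]
orientation: [0.221, 3.124, 0.0]
contact_force: [-2.5, -0.1, 7.8]
grip_width: 0.0002
```

Request:
play_rows --pt "0 0 1.3 0 0 0 255" --pt "0 0 1.3 0 0 0 255"

```text
clock: 10.2
tcp_pos: [0.6411, 0.0778, 0.0495]
orientation: [0.221, 3.124, 0.001]
contact_force: [-3.0, 0.5, 8.4]
grip_width: 0.0002
```

It dips at the far left. I'll press on to the stop.

Request:
play_rows --pt "0 0 1.5 0 0 0 255" --pt "0 0 1.5 0 0 0 255"

```text
clock: 10.4
tcp_pos: [0.6412, 0.0778, 0.0484]
orientation: [0.222, 3.124, 0.003]
contact_force: [-4.7, 0.1, 11.4]
grip_width: -0.0003
```

Request:
play_rows --pt "0 0 1.5 0 0 0 255" --pt "0 0 1.5 0 0 0 255"

```text
clock: 10.6
tcp_pos: [0.6412, 0.0779, 0.0483]
orientation: [0.222, 3.124, 0.005]
contact_force: [-5.4, -0.9, 14.7]
grip_width: 0.0001
```

Request:
play_rows --pt "0 0 -2 0 0 0 255" --pt "0 0 -4 0 0 0 255" --pt "0 0 -15 0 0 0 255" --pt "0 0 -15 0 0 0 255" --pt "0 0 0 0 0 0 255"

```text
clock: 11.1
tcp_pos: [0.6413, 0.0775, 0.0884]
orientation: [0.223, 3.123, 0.005]
contact_force: [0.1, 0.5, 1.1]
grip_width: -0.0001
```

Request:
play_rows --pt "0 35 0 0 0 0 255" --pt "0 33 0 0 0 0 255" --pt "0 0 0 0 0 0 255"

```text
clock: 11.4
tcp_pos: [0.6523, 0.1453, 0.0905]
orientation: [0.228, 3.12, 0.006]
contact_force: [-0.7, 0.4, -0.3]
grip_width: -0.0003
```

```bash
python3 -c "
from h import *
from bench import grab_frame
to(65,158,65)
f=grab_frame('wrist'); cv2.imwrite('pics/w2.png',f['color'])
for L in [(65,158,.055),(92,115,.053),(65,90,.053)]:
  print(L,proj(f,np.append(C+RL@np.array(L[:2])/1000,L[2])))
f=grab_frame('scene'); cv2.imwrite('pics/s2.png',cv2.resize(f['color'][120:360,140:460],None,fx=2.4,fy=2.4))
"
```

```text
t 11.4 L [ 70.  157.9] z 90.5 F [-0.66  0.41 -0.27] w -0.0003 turn err tool [ 0.005  0.013 -0.013]
tool delta mm [ 5.3 -0.1 25.4]
(65, 158, 0.055) (np.float64(310.23221151836225), np.float64(275.92168904693654))
(92, 115, 0.053) (np.float64(224.75621787696244), np.float64(325.7320670288848))
(65, 90, 0.053) (np.float64(167.79082340077144), np.float64(276.3760351130831))
```

View pics/w2.png

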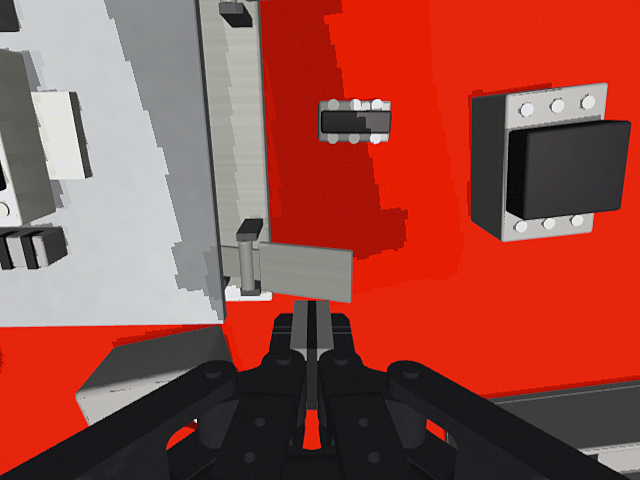

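View pics/s2.png

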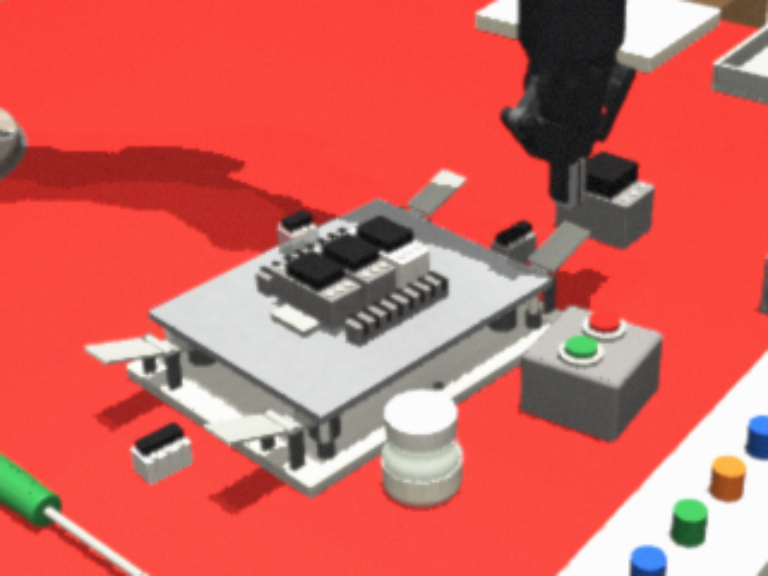

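Request:
play_rows --pt "6 0 10 0.005 0.013 -0.013 255" --pt "0 0 12 0 0 0 255" --pt "0 0 2 0 0 0 255" --pt "0 0 0 0 0 0 255"

```text
clock: 11.9
tcp_pos: [0.6448, 0.1353, 0.0633]
orientation: [-0.222, -3.13, 0.011]
contact_force: [-0.2, 0.7, 0.2]
grip_width: 0.0001
```

```bash
python3 -c "
from h import *
to(65,158,55)"
```

```text
t 11.9 L [ 63.9 147. ] z 63.3 F [-0.2   0.71  0.18] w 0.0001 turn err tool [-0.007 -0.003 -0.009]
tool delta mm [-1.1 11.   8.2]
```

Request:
play_rows --pt "-1 11 0 -0.007 -0.003 -0.009 255" --pt "0 0 0 0 0 0 255"

```text
clock: 12.1
tcp_pos: [0.6474, 0.1459, 0.0629]
orientation: [-0.21, -3.134, 0.0]
contact_force: [0.3, 0.2, 0.1]
grip_width: 0.0001
```

```bash
python3 -c "
from h import *
to(65,158,55)"
```

```text
t 12.1 L [ 65.1 157.9] z 62.9 F [0.32 0.15 0.06] w 0.0001 turn err tool [-0.    -0.    -0.001]
tool delta mm [0.1 0.1 7.9]
```

Request:
play_rows --pt "0 0 3 0 0 0 255" --pt "0 0 2 0 0 0 255" --pt "0 0 2 0 0 0 255" --pt "0 0 2 0 0 0 255" --pt "0 0 2 0 0 0 255"

```text
clock: 12.6
tcp_pos: [0.6486, 0.1475, 0.0533]
orientation: [0.208, 3.133, 0.004]
contact_force: [-2.8, 1.4, 5.0]
grip_width: -0.0001
```

Request:
play_rows --pt "0 0 2 0 0 0 255" --pt "0 0 2 0 0 0 255" --pt "0 0 2 0 0 0 255"

```text
clock: 12.9
tcp_pos: [0.6487, 0.1488, 0.0485]
orientation: [0.207, 3.132, 0.007]
contact_force: [-1.9, 0.7, 4.9]
grip_width: 0.0004
```

```bash
python3 -c "
from h import *
to(65,158,42)"
```

```text
t 12.9 L [ 66.  160.9] z 48.5 F [-1.88  0.7   4.92] w 0.0004 turn err tool [0.005 0.002 0.   ]
tool delta mm [ 1.  -3.   6.5]
```

Request:
play_rows --pt "0 0 2 0 0 0 255" --pt "0 0 2 0 0 0 255" --pt "0 0 2 0 0 0 255"

```text
clock: 13.2
tcp_pos: [0.6488, 0.1496, 0.0427]
orientation: [0.207, 3.132, 0.009]
contact_force: [-2.5, 0.3, 4.7]
grip_width: 0.0
```

Request:
play_rows --pt "0 0 1.5 0 0 0 255" --pt "0 0 1.5 0 0 0 255"

```text
clock: 13.4
tcp_pos: [0.6491, 0.1496, 0.0421]
orientation: [0.207, 3.133, 0.01]
contact_force: [-9.0, 0.1, 22.1]
grip_width: -0.0003
```

Request:
play_rows --pt "0 0 1.5 0 0 0 255"

```text
clock: 13.5
tcp_pos: [0.649, 0.1496, 0.0421]
orientation: [0.208, 3.133, 0.011]
contact_force: [-6.7, -0.4, 17.9]
grip_width: -0.0
```

Request:
play_rows --pt "0 0 2.5 0 0 0 255" --pt "0 0 2.5 0 0 0 255"

```text
clock: 13.7
tcp_pos: [0.6491, 0.1496, 0.0418]
orientation: [0.209, 3.134, 0.013]
contact_force: [-10.0, -0.8, 27.2]
grip_width: -0.0001
```

Request:
play_rows --pt "0 0 -3 0 0 0 255" --pt "0 0 -10 0 0 0 255" --pt "0 0 -30 0 0 0 255" --pt "0 0 -40 0 0 0 255" --pt "0 0 -40 0 0 0 255"

```text
clock: 14.2
tcp_pos: [0.6449, 0.1458, 0.1616]
orientation: [-0.21, -3.124, -0.002]
contact_force: [0.3, 0.4, -0.9]
grip_width: 0.0001
```

Request:
play_rows --pt "0 40 -30 0 0 0 255" --pt "0 40 -20 0 0 0 255" --pt "0 40 0 0 0 0 255" --pt "0 0 0 0 0 0 255"

```text
clock: 14.6
tcp_pos: [0.6665, 0.265, 0.2215]
orientation: [0.222, 3.132, 0.006]
contact_force: [-1.4, 0.8, -0.2]
grip_width: -0.0
```

Run:
```python
from h import *
from bench import grab_frame
st()
ims=[]
for n,(x,y) in (("scene",(140,120)),("side",(160,150))):
    f=grab_frame(n); P=cloud(f)
    cv2.imwrite(f'pics/{n}3.png',cv2.resize(f['color'][y:y+220,x:x+310],None,fx=2.5,fy=2.5))
    hsv=cv2.cvtColor(f["color"],cv2.COLOR_BGR2HSV); L=(P[...,:2]-C)@RL
    for k,sx,sy in(("NL",-1,1),("NR",-1,-1),("FL",1,1),("FR",1,-1)):
        m=(hsv[...,1]<70)&(P[...,2]>.03)&(P[...,2]<.075)&(L[...,1]*sy>.140)&(L[...,1]*sy<.185)&(L[...,0]*sx>.035)&(L[...,0]*sx<.1)
        q=np.c_[L[m],P[m][:,2]]*1000
        print(n,k,len(q),np.polyfit(q[:,1],q[:,2],1).round(3),q.mean(0).round(1))
    for k,sx,sy in(("NL",-1,1),("NR",-1,-1),("FL",1,1),("FR",1,-1)):
        m=(abs(L[...,0]*sx-.07)<.015)&(abs(L[...,1]*sy-.095)<.015)&(P[...,2]>.03)
        print(k,'plate z',np.median(P[m][:,2])*1000)
```

```text
t 14.6 L [ 68.3 278.5] z 221.5 F [-1.37  0.85 -0.2 ] w -0.0 turn err tool [ 0.004  0.001 -0.009]
scene NL 169 [0.325 2.679] [-64.5 157.4  53.8]
scene NR 180 [-0.352 -2.016] [ -62.8 -160.1   54.2]
scene FL 164 [-1.3000e-02  4.4702e+01] [ 65.5 159.6  42.7]
scene FR 239 [-0.349 -0.88 ] [  67.2 -160.4   55.1]
NL plate z 53.285687679405115
NR plate z 53.46808645277723
FL plate z 53.70169509528455
FR plate z 53.5489623892455
side NL 227 [0.329 2.166] [-67.4 160.3  55. ]
side NR 188 [-0.328  2.787] [ -66.1 -158.9   54.8]
side FL 221 [-1.2000e-02  4.4874e+01] [ 62.4 161.2  43. ]
side FR 146 [-0.346  0.728] [  63.2 -158.2   55.5]
NL plate z 53.73523378136277
NR plate z 54.250543215290215
FL plate z 54.122057673292645
FR plate z 54.396474333739484
```

View pics/scene3.png

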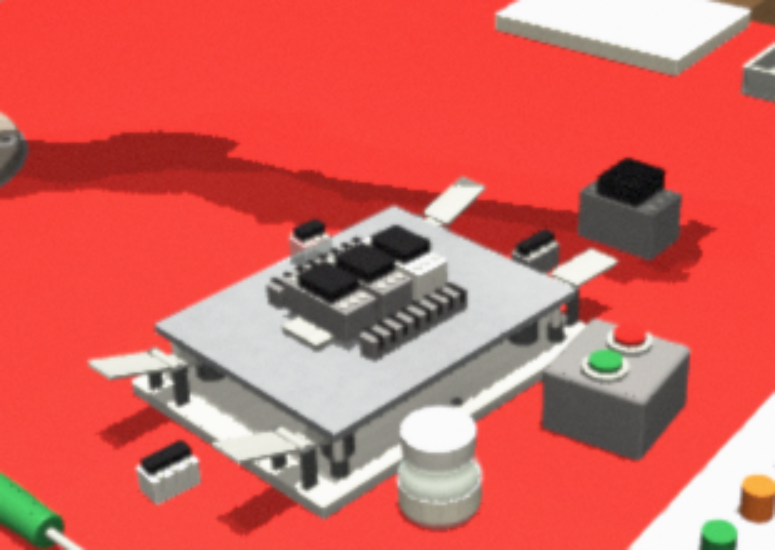

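View pics/side3.png

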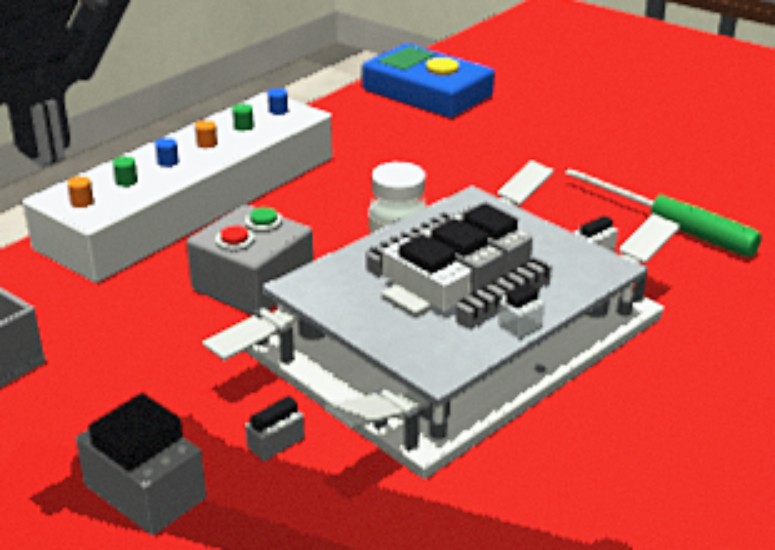

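Run:
```python
from h import *
from bench import r,grab_frame
f=grab_frame("side");P=cloud(f);hsv=cv2.cvtColor(f["color"],cv2.COLOR_BGR2HSV)
m=(abs(P[...,2]-.053)<.004)&(hsv[...,1]<60)&(f["depth"]>0)&(P[...,0]>.3)&(P[...,0]<.72)&(abs(P[...,1])<.14)
m=cv2.morphologyEx(m.astype(np.uint8),cv2.MORPH_OPEN,np.ones((3,3)))
k,l,s,_=cv2.connectedComponentsWithStats(m); i=1+np.argmax(s[1:,4]); print(cv2.minAreaRect((P[l==i][:,:2]*1000).astype(np.float32)))
print(r.hand_in())
```

```text
((561.6420288085938, -1.607269287109375), (232.24520874023438, 186.4947967529297), 82.40692138671875)
the job is handed in; nothing more can be done
None
```

The far left corner was the one that rocked. I pressed its shim tab fully flat and handed the job in at about 15 s, with the arm clear of everything.

- **Finding the corner:** I pressed near left, near right and far right first. All three held at about 53 mm under 30, 28 and 16 N. The far left corner gave way at about 8 N and met its stop 4.7 mm down at about 15 N. I did not look at its witness peg.
- **Pressing the tab:** The far left tab moved at about 5 N and met its stop at 42 mm. I held it there at up to 27 N.
- **Checks by depth from both cameras:** The far left tab is level (slope -0.01, height about 43 mm). The other three are still raised (slopes 0.33–0.35, about 55 mm).
- **Plate position:** The four corners are level to within 0.7 mm in each view. The plate's measured centre agrees with the start to 0.4 mm and its yaw to 0.02°.
- **Loose parts:** They looked undisturbed in the last pictures, but I did not measure their positions.

No check failed. The two cameras differ from each other by 2–4 mm in x, about what the calibration allows, so I used their average.

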